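# Pump up the curing pot

### The arm

A 6-joint arm with a two-finger parallel gripper is mounted at the origin on the work surface. World frame = base frame: x ahead of the robot, y to its left, z up, the work surface at z = 0. Lengths are in m, angles in rad, forces in N, time in s.
With the tool pointing down it reaches from about 0.275 to 0.825 m from the base axis. Payload 4.9 kg.
Tool frame: the origin (TCP) lies midway between the tips of the shut fingers; the grasp point (between the pads) lies 19 mm behind it (bot.grip_depth is the distance from the TCP to the grasp point, in m); y points along the fingers, x is the direction in which the jaws open and shut, and the axes are right-handed (so a half turn about y gives the same grasp; the last joint's range is limited). The gripper opens to 85 mm and grips with 20 to 120 N. Pads are 22 mm wide; open, the fingers measure 114 mm over their backs; the gripper's body (76 mm by 85 mm) begins 54 mm behind the grasp point. The pads swing forward as they close: fully open they stand 13 mm farther back than shut.
Start: joints at [1.011, 0.326, -0.193, 1.052, 0, 1.437], TCP at [0.227, 0.501, 0.231] pointing down, gripper open.
Joint ranges: [-2.65, 2.65], [-0.97, 1.79], [-1.3, 1.35], [-1.93, 2.1], [-1.47, 1.37], [-3.14, 3.14]. Speed limits (rad/s): [2.57, 2.57, 3.14, 3.14, 3.14, 3.14].

### API

Orientations are given as a unit quaternion [w, x, y, z].
In Python, from cell import bot gives the robot as it stands. Calls block until the motion is done:
- bot.move_pose(position, orientation): joint-space move of the TCP to a pose.
- bot.move_linear(position, speed=0.15, rotation=None, until_force=None): straight line of the TCP; rotation=None keeps the orientation; speed is the mean speed in m/s. With until_force (N) it stops when the force on the tool has changed by that much, and returns True; else False.
- bot.goto_joints(angles): joint-space move.
- bot.set_gripper(opening, grasp_force=None): opening from 0.0 (shut) to 1.0 (fully open); grasp_force is the grip in N (None keeps the last); returns when the fingers have stopped.
- bot.wait(seconds).
- bot.solve_ik(position, orientation): joint angles nearest the present ones, or None.
- bot.camera(name): name is "scene" or "top"; returns the picture (480x640x3 uint8, red, green, blue); there is no depth.
- bot.calibration(name): a dict with "mtx" (3x3 intrinsics, pixels), "k1" (the pictures are not rectified: a ray, as slopes to the right and down, at radius r is drawn at 1 + k1 r^2 times it, then the intrinsics apply), "extrinsics" (4x4, takes a point from world to camera coordinates). Camera axes: x right, y down, z forward; pixel columns grow to the right and rows downward; lengths in m; the calibration is good to about 2 mm. A picture is of the moment at which its call begins. calibration takes no time and is no camera call.
A pose or a line that the arm cannot do raises bot.PlanningError and nothing moves.
- bot.close_job(): hands the job in, once; it reports no verdict.
Trained networks look in the newest picture that a camera, given by its name, has taken for a name from the list of things; names that differ only in an ending like _2 or _b are one class to them, and where a whole thing is asked for, a point or a joint stands for the part that bears it (a point fixed in the world has none). Each returns a list of dicts, best first, with "confidence" (0 to 1); they miss things now and then, are a little off and sometimes report something else, mostly with a low value. They report only what shows in the picture. A call takes as long as a camera call.
- bot.search_frame(camera, thing): "bbox" ([left, top, width, height] in pixels, round what is visible of it).
Readings, each from a call of its own:
- bot.read_clock(): time.
- bot.read_joint_positions(): joint angles.
- bot.read_joint_vel(): joint speeds.
- bot.read_joint_efforts(): joint torques, N m.
- bot.read_position(): TCP position.
- bot.read_tool_rot(): TCP orientation.
- bot.read_ft_force(): force on the tool from outside, world axes, zero at the start.
- bot.read_moment(): the same for the moment, N m.
- bot.read_gripper_width(): opening from 0.0 (shut) to 1.0 (fully open).
Only numpy, scipy, OpenCV 4.12 (cv2) and the standard library are available. Lean on these libraries where they do the work, as an engineer would, in place of code of your own. Each camera call takes 0.05 s, during which the arm holds its last target. There are 200 camera calls.

### The job

Bring the pressure curing pot up to pressure: first with the fingers push the vent lever on its lid round until it is fully shut, then press the hand-pump plunger down with the fingertips and let it come back up, stroke after stroke, until the indicator pin on the lid stands fully out. Leave the vent shut and the plunger up, and move away. Only push and press: do not touch the indicator pin, lift nothing, and leave the other things on the bench where they are.

Things in the scene. Friction and masses are not known exactly. Their poses are not given: they have to be found in the camera images.
- unit: Pressure curing pot, fixed to the bench; yaw varies. Grey base plate 280 x 340 x 20 mm; upright pot with a steel lid 184 mm across, its top 125 mm above the bench; beside it a slim pump cylinder 106 mm high. Origin: centre of the plate's underside, z up. In this frame (mm) the pot axis is at (20, 60), pump (-20, -90), indicator pin (20, 30), vent lever pivot (20, 105).
- pump_top (a point): Centre of the top of the plunger's round black palm knob: 48 mm across, 14 mm thick, flat top, 165 mm above the bench when up. It moves straight down with the plunger.
- pump (a joint): Travel of the pump plunger in m: 0 up (rest), 0.028 pressed right down. A spring pushes it back up by itself; about 3 N at the top, about 14 N at the bottom. A stroke counts only if it is nearly full: press past 0.025 and let it rise above 0.002.
- pin_top (a point): Centre of the top of the indicator pin: a plain steel pin 11 mm across in a black bush (26 mm across, top 135 mm above the bench) on the pot's lid, between the vent lever and the pump. Its top is 138 mm above the bench when in, 178 mm when fully out.
- pin (a joint): How far the indicator pin has come out, in m: 0 in, 0.040 fully out. It starts somewhere between 0 and 0.010. Each full stroke of the plunger raises it, by up to about 8 mm (the first may do less), and it stays there; when it is fully out, further strokes do nothing.
- vent_hinge (a point): Point on the upright pivot axis of the vent lever, 141 mm above the bench, at half the lever's height.
- vent_tip (a point): Centre of the free end of the vent lever, 75 mm from the pivot, 141 mm above the bench. The lever is a level dark steel bar 75 mm long from pivot to end, 14 mm wide, 18 mm high (132 to 150 mm above the bench, clear of the lid by 7 mm).
- vent (a joint): Angle of the vent lever in rad: at 0 (open) it points along the unit's +y, away from the pump; it turns anticlockwise seen from above to 1.57 (fully shut, at its stop), where it points along the unit's -x. Stiff enough to stay where it is left; about 2 N pushed 55 mm from the pivot.
- model: Bystander: white plaster dental arch model, 52 mm across, 27 mm high, on the unit's base plate in front of the pot. Origin: centre of the underside.
- jar: Bystander: amber glass jar, 38 mm across, 50 mm high, on the base plate beyond the pump. Origin: centre of the underside.
- flask: Bystander: brass moulding flask, 65 x 75 x 52 mm, on the bench beside the pump end of the unit. Origin: centre of the underside.
- bowl: Bystander: black rubber mixing bowl, 100 mm across, 60 mm high, on the bench beside the vent end of the unit. Origin: centre of the underside.
- knife: Bystander: wax spatula 170 mm long lying on the bench at the robot's left. Origin: under its middle.
- blank: Bystander: plaster disc 80 mm across, 25 mm thick, on the bench at the robot's right. Origin: centre of the underside.
- bottle: Bystander: white plastic bottle 48 mm across, 110 mm high, at the robot's right. Origin: centre of the underside.

How it is judged:
By the outcome, as a careful person would: the job done as asked, in the order asked, and still so for the second after the job is handed in, with the robot touching nothing.
It also fails if it takes over 54 s, if anything falls off the work surface, if the arm or the gripper's body presses on something with over 40 N, if the wrist force passes 120 N, or if a joint passes its speed limit or range.

## Working session

There is one attempt and no reset: what is moved stays moved. The work goes in short steps, each a Python script; the robot and the scene stay as the last script left them, time stands still between calls to the robot, and variables do not carry over. Pictures are saved under pics/ and viewed, about 8 in all and at most 12, crops included, and the job is handed in when it is done.

```bash
mkdir -p pics; ls; python3 - <<'E'
from cell import bot
import cv2
for c in("scene","top"):
    im=bot.camera(c); cv2.imwrite(f"pics/{c}0.png",im[:,:,::-1])
    k=bot.calibration(c); print(c,k["mtx"].round(1).tolist(),k["k1"],k["extrinsics"].round(3).tolist())
    for t in("unit","pump_top","pin_top","vent_tip","vent_hinge","bowl","flask"):
        r=bot.search_frame(c,t); print(t,[(x["bbox"],round(x["confidence"],2)) for x in r[:2]])
print(bot.read_clock(),bot.read_tool_rot())
E
```

```text
pics
scene [[454.2, 0.0, 327.9], [0.0, 454.2, 229.0], [0.0, 0.0, 1.0]] -0.01267582842476622 [[-0.899, 0.438, -0.002, 0.511], [0.367, 0.752, -0.547, -0.158], [-0.238, -0.493, -0.837, 1.475], [0.0, 0.0, 0.0, 1.0]]
unit [([299.6, 173.0, 104.9, 117.1], 0.77)]
pump_top [([375.6, 234.6, 16.9, 17.7], 0.66), ([347.9, 171.7, 17.2, 23.1], 0.62)]
pin_top []
vent_tip [([339.9, 242.6, 11.9, 30.9], 0.72)]
vent_hinge [([339.9, 237.2, 16.1, 34.3], 0.59)]
bowl [([315.4, 291.9, 37.1, 36.3], 0.79), ([288.7, 110.8, 23.6, 20.7], 0.42)]
flask [([348.2, 156.3, 27.8, 26.5], 0.75)]
top [[446.1, 0.0, 314.6], [0.0, 446.1, 237.5], [0.0, 0.0, 1.0]] -0.06218495260520126 [[0.008, -1.0, 0.02, -0.005], [-0.997, -0.009, -0.079, 0.561], [0.079, -0.019, -0.997, 1.197], [0.0, 0.0, 0.0, 1.0]]
unit [([235.9, 189.5, 153.3, 143.2], 0.59)]
pump_top [([336.1, 270.2, 18.6, 22.8], 0.84)]
pin_top []
vent_tip [([251.1, 221.5, 33.1, 14.3], 0.5)]
vent_hinge [([252.7, 224.2, 28.6, 15.3], 0.64)]
bowl [([220.4, 185.5, 37.8, 37.4], 0.61)]
flask [([353.8, 237.6, 16.2, 7.6], 0.63), ([368.0, 299.9, 31.7, 27.8], 0.57)]
0.8 [ 0.59437689 -0.59435554 -0.38303123  0.38307269]
```

```bash
python3 - <<'E'
import cv2,numpy as np
a=cv2.imread("pics/scene0.png")[130:350,250:450];b=cv2.imread("pics/top0.png")[160:360,210:430]
cv2.imwrite("pics/c1.png",cv2.resize(b,None,fx=3.6,fy=3,interpolation=2)[:600,:800] if 0 else cv2.resize(b,(660,600),interpolation=2))
cv2.imwrite("pics/c2.png",cv2.resize(a,(545,600),interpolation=2))
E
```

```text
(no output)
```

View pics/c1.png

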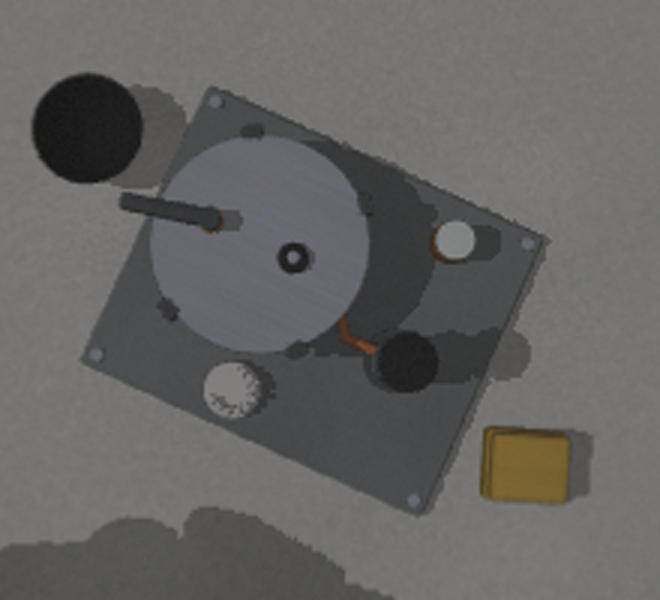

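View pics/c2.png

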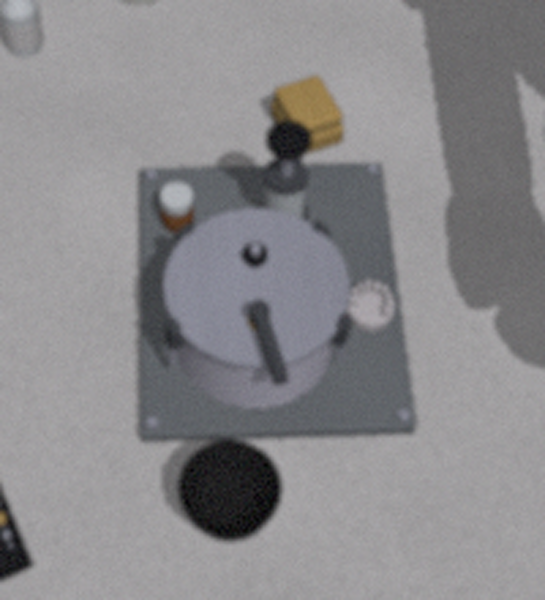

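Top view: the knob is at full-image pixel (346,281), the pin bush at (308,246), the lever pivot at about (281,233) and the lever tip at about (250,227). The plate corners are clear, the bowl is at upper left and the flask at lower right. The lever is roughly 0.2 rad open and must swing toward the robot. Next I fit the unit's pose.

```bash
cat >h.py <<'E'
import numpy as np,cv2
from cell import bot
from scipy.optimize import least_squares
from scipy.spatial.transform import Rotation as Ro
def proj(P,cam):
    k=bot.calibration(cam);E=k["extrinsics"]
    D=np.array([k["k1"],0,0,0.])
    return cv2.projectPoints(np.array(P,float).reshape(-1,3),cv2.Rodrigues(E[:3,:3])[0],E[:3,3],k["mtx"],D)[0][:,0]
def U(p,q):  # unit frame -> world, q=(x,y,yaw)
    p=np.atleast_2d(p).astype(float); c,s=np.cos(q[2]),np.sin(q[2])
    return np.c_[q[0]+c*p[:,0]-s*p[:,1],q[1]+s*p[:,0]+c*p[:,1],p[:,2]]
E
python3 - <<'E'
from h import *
P=np.array([[-20,-90,165],[20,30,135],[20,105,150],[140,170,20],[-140,170,20],[-140,-170,20],[140,-170,20]])/1000
t=np.array([[408,362],[293,258],[213,219],[211,87],[81,360],[420,516],[546,237]])/3+[210,160]
s=np.array([[289,139],[254,253],[257,309],[140,437],[413,429],[382,164],[138,168]])*np.array([200/545,220/600])+[250,130]
for cams in (("top",t),),(("scene",s),),(("top",t),("scene",s)):
    f=lambda q:np.concatenate([(proj(U(P,q),c)-o).ravel() for c,o in cams])
    r=least_squares(f,[.5,.05,-.4],loss="soft_l1");print(r.x.round(4),f(r.x).reshape(-1,2).round(1).tolist())
q=r.x;np.save("q.npy",q)
for n,p in dict(pump=[-.02,-.09,.165],pin=[.02,.03,.138],hinge=[.02,.105,.141]).items():print(n,U(p,q)[0].round(4))
# lever angle from tip px in top
tip=np.array([121,201])/3+[210,160]
for a in np.arange(0,.6,.1):
    w=U([.02-.075*np.sin(a),.105+.075*np.cos(a),.150],q);print(a,proj(w,"top")-tip)
print(Ro.from_quat(np.roll(bot.read_tool_rot(),-1)).as_matrix().round(3))
E
```

```text
[ 0.5013 -0.0017 -0.4223] [[0.6, 0.3], [0.4, -0.2], [-0.7, -0.4], [-0.4, -1.2], [-0.6, 0.3], [0.3, 0.8], [0.1, 0.1]]
[ 0.5043  0.0062 -0.427 ] [[-0.3, -0.1], [-0.1, 0.2], [0.2, 0.6], [-1.0, -0.3], [1.0, 0.1], [-0.2, -0.6], [0.4, -0.1]]
[ 0.502   0.0008 -0.4232] [[-0.4, 0.1], [-0.6, -0.5], [-1.7, -0.7], [-1.2, -1.5], [-1.5, -0.1], [-0.6, 0.6], [-0.8, -0.1], [-0.6, -1.8], [-0.2, -1.6], [0.2, -1.4], [-0.8, -2.0], [0.9, -2.0], [-0.6, -2.2], [0.2, -1.5]]
pump [ 0.4468 -0.073   0.165 ]
pin [0.5326 0.02   0.138 ]
hinge [0.5634 0.0883 0.141 ]
0.0 [[ 1.22678664 -7.46914452]]
0.1 [[ 0.05565762 -4.64822371]]
0.2 [[-0.82804263 -1.72484539]]
0.30000000000000004 [[-1.41502911  1.27200123]]
0.4 [[-1.69894558  4.31249842]]
0.5 [[-1.67644752  7.36629253]]
[[ 0.413 -0.    -0.911]
 [ 0.911 -0.     0.413]
 [-0.    -1.     0.   ]]
```

```bash
cat >>h.py <<'E'
def quat(zx,zy):  # tool y down, tool z along (zx,zy) horizontally
    z=np.array([zx,zy,0]);z/=np.linalg.norm(z);y=np.array([0,0,-1.]);x=np.cross(y,z)
    return np.roll(Ro.from_matrix(np.c_[x,y,z]).as_quat(),1)
def lever(phi,off,q,z=.137,R=.055,flip=1):
    u=np.array([-np.sin(phi),np.cos(phi)]);n=np.array([np.cos(phi),np.sin(phi)])
    p=np.array([.02,.105])+R*u+off*n
    w=U([*p,z],q)[0];c,s=np.cos(q[2]),np.sin(q[2])
    return w,quat(*(flip*np.array([c*n[0]-s*n[1],s*n[0]+c*n[1]])))
E
python3 - <<'E'
from h import *
q=np.array([.503,.002,-.425]);np.save("q.npy",q)
for fl in(1,-1):
    for phi in(.15,.8,1.6):
        w,o=lever(phi,.02,q,flip=fl);j=bot.solve_ik(w,o);print(fl,phi,w.round(3),None if j is None else np.round(j,2))
w=U([-.02,-.09,.2],q)[0];print(w,bot.solve_ik(w,quat(1,0)),bot.solve_ik(w,quat(-1,0)))
E
```

```text
1 0.15 [0.599 0.137 0.137] [ 0.1   0.52 -0.15  0.9   0.   -2.76]
1 0.8 [0.563 0.148 0.137] [ 0.13  0.46 -0.24  0.87  0.    2.9 ]
1 1.6 [0.521 0.129 0.137] [ 0.11  0.39 -0.36  0.82  0.    2.07]
-1 0.15 [0.599 0.137 0.137] [ 0.1   0.52 -0.15  0.9   0.    0.38]
-1 0.8 [0.563 0.148 0.137] [ 0.13  0.46 -0.24  0.87  0.   -0.24]
-1 1.6 [0.521 0.129 0.137] [ 0.11  0.39 -0.36  0.82  0.   -1.07]Traceback (most recent call last):
  File "<stdin>", line 6, in <module>
  File "h.py", line 13, in quat
    z=np.array([zx,zy,0]);z/=np.linalg.norm(z);y=np.array([0,0,-1.]);x=np.cross(y,z)
                          ^^^^^^^^^^^^^^^^^^^^
numpy._core._exceptions._UFuncOutputCastingError: Cannot cast ufunc 'divide' output from dtype('float64') to dtype('int64') with casting rule 'same_kind'
```

```bash
sed -i 's/z=np.array(\[zx,zy,0\])/z=np.array([zx,zy,0.])/' h.py; python3 - <<'E'
from h import *
q=np.load("q.npy")
bot.set_gripper(0.)
w,o=lever(.15,.040,q,z=.22,flip=-1); bot.move_pose(w,o)
w[2]=.137
print("down hit",bot.move_linear(w,.12,until_force=6), bot.read_ft_force().round(1))
for phi in np.r_[np.linspace(.25,1.45,7),1.6,1.7]:
    w,o=lever(phi,.018,q,flip=-1)
    h=bot.move_linear(w,.08 if phi<1.4 else .04,rotation=o,until_force=12)
    print(round(phi,2),h,bot.read_ft_force().round(1),bot.read_position().round(3))
    if h: break
print(bot.read_clock())
im=bot.camera("top");cv2.imwrite("pics/t2.png",cv2.resize(im[160:360,210:430],(660,600),interpolation=2)[:,:,::-1])
E
```

```text
down hit False [ 0.1 -1.2 -0.3]
0.25 False [-0.7  0.2  0.1] [0.592 0.141 0.138]
0.45 False [ 0.9  0.3 -0. ] [0.582 0.145 0.137]
0.65 False [-0.  -0.8 -0.2] [0.57  0.147 0.137]
0.85 False [ 0.1  0.2 -0.5] [0.558 0.147 0.137]
1.05 False [-0.1 -0.1 -0.1] [0.547 0.145 0.137]
1.25 False [-0.5  0.8  0.6] [0.537 0.14  0.137]
1.45 False [ 0.3 -0.6  0.3] [0.527 0.133 0.137]
1.6 False [ 2.5  3.9 -1.1] [0.522 0.129 0.137]
1.7 True [ 1.9  4.5 -0.9] [0.521 0.129 0.137]
7.6083
```

View pics/t2.png

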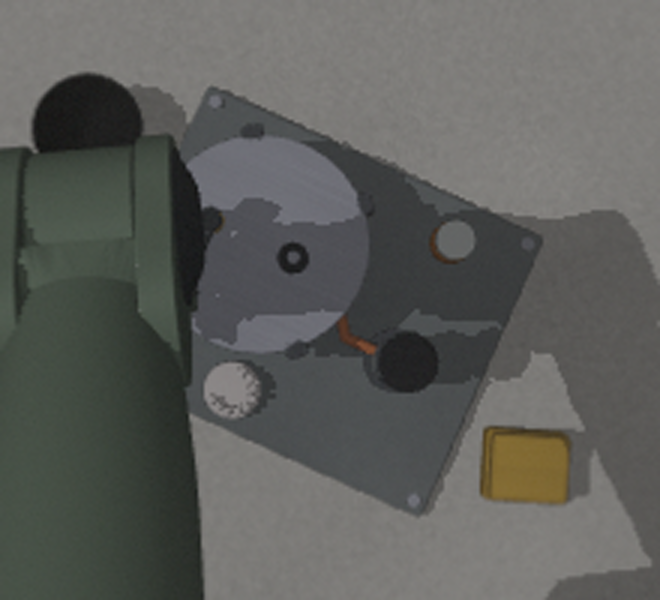

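The arm hides the lever in this picture. The rise in force near 1.6 rad suggests it has reached its stop. I back off, go over the pump and look at the lever from there.

```bash
python3 - <<'E'
from h import *
q=np.load("q.npy")
w,o=lever(1.5,.035,q,flip=-1); bot.move_linear(w,.1)
w[2]=.225; bot.move_linear(w,.2)
w=U([-.02,-.09,.225],q)[0]; bot.move_linear(w,.2)
print(bot.read_clock(),bot.read_position(),bot.read_joint_positions().round(2))
a=bot.camera("top")[160:360,210:430];b=bot.camera("scene")[130:330,250:450]
cv2.imwrite("pics/3.png",np.hstack([cv2.resize(a,(420,380),interpolation=2),cv2.resize(b,(380,380),interpolation=2)])[:,:,::-1])
E
```

```text
9.9333 [ 0.44775315 -0.07124702  0.22487148] [-0.33  0.15 -0.44  0.98  0.01 -1.6 ]
```

View pics/3.png

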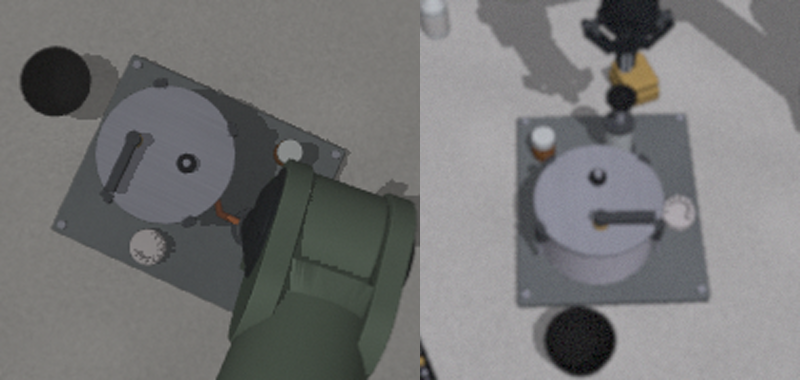

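The lever now points along the unit's -x. In the left view it runs from (135,140) to (108,195), parallel to the plate's short edge to within measuring error. Next come the strokes, starting with one at low speed.

```bash
python3 - <<'E'
from h import *
q=np.load("q.npy")
w=U([-.02,-.09,.175],q)[0]; bot.move_linear(w,.15)
im0=bot.camera("scene")
w[2]=.138;h=bot.move_linear(w,.06,until_force=30);print(h,bot.read_position().round(4),bot.read_ft_force().round(1))
if not h:
    w[2]=.1355;h=bot.move_linear(w,.03,until_force=18);print(h,bot.read_position().round(4),bot.read_ft_force().round(1))
im1=bot.camera("scene")
w[2]=.172;bot.move_linear(w,.1);bot.wait(.2)
im2=bot.camera("scene")
print(bot.read_clock(),bot.read_ft_force().round(1))
cv2.imwrite("pics/4.png",np.hstack([cv2.resize(i[160:260,300:400],(266,266),interpolation=2) for i in(im0,im1,im2)])[:,:,::-1])
E
```

```text
False [ 0.449  -0.0722  0.139 ] [-1.9  0.4 12.1]
False [ 0.4491 -0.0722  0.137 ] [-2.6  1.5 16.3]
12.4 [0.2 0.4 0.1]
```

View pics/4.png

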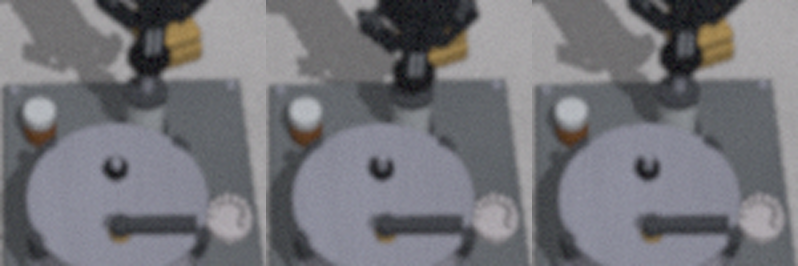

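The knob went right down (16 N at z = 0.137) and came back up. The pin, at about (115,165) in the first panel, has barely changed, as the first stroke may do less. I repeat with a slightly deeper target.

```bash
python3 - <<'E'
from h import *
q=np.load("q.npy")
w=U([-.02,-.09,.172],q)[0]; ims=[bot.camera("scene")]
for i in range(5):
    w[2]=.1345;h=bot.move_linear(w,.08,until_force=35);bot.wait(.1);print(h,bot.read_position().round(4),bot.read_ft_force().round(1))
    w[2]=.172;bot.move_linear(w,.1);bot.wait(.15)
    ims.append(bot.camera("scene"))
print(bot.read_clock(),bot.read_ft_force().round(1))
cv2.imwrite("pics/5.png",np.vstack([np.hstack([cv2.resize(i[190:250,310:370],(260,260),interpolation=2) for i in ims[k:k+3]]) for k in(0,3)])[:,:,::-1])
E
```

```text
True [ 0.4486 -0.072   0.1373] [-3.9  1.7 13.5]
True [ 0.4484 -0.072   0.1373] [-3.8  1.7 13.5]
True [ 0.4484 -0.072   0.1373] [-3.4  2.1 13.4]
True [ 0.4484 -0.072   0.1373] [-4.   1.  12.9]
True [ 0.4484 -0.072   0.1373] [-3.3  1.5 12.8]
18.8417 [-0.6 -0.3 -0.5]
```

View pics/5.png

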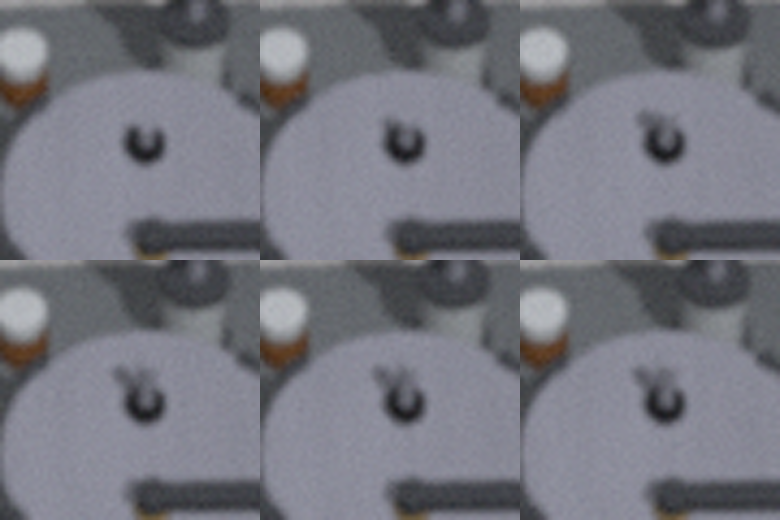

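The pin and its shadow grow from frame to frame, and the last two or three frames look almost equal. Extra strokes do no harm, so I do three more and measure the frame-to-frame change to confirm the pin has stopped rising.

```bash
python3 - <<'E'
from h import *
q=np.load("q.npy")
w=U([-.02,-.09,.172],q)[0]
def shot(): return np.mean([bot.camera("scene")[205:228,333:352].astype(float) for _ in range(6)],0)
ims=[shot()]
for i in range(3):
    w[2]=.1345;h=bot.move_linear(w,.08,until_force=35);bot.wait(.1);print(h,bot.read_position()[2].round(4))
    w[2]=.172;bot.move_linear(w,.1);bot.wait(.15)
    ims.append(shot()); print("max/mean diff",abs(ims[-1]-ims[-2]).max().round(1),abs(ims[-1]-ims[-2]).mean().round(2))
w[2]=.25;bot.move_linear(w,.2)
bot.move_pose([.30,-.33,.30],bot.read_tool_rot())
print(bot.read_clock())
t=np.mean([bot.camera("top").astype(float) for _ in range(8)],0).astype(np.uint8);s=np.mean([bot.camera("scene").astype(float) for _ in range(8)],0).astype(np.uint8)
cv2.imwrite("pics/t6.png",t[:,:,::-1]);cv2.imwrite("pics/s6.png",s[:,:,::-1])
q1=[.5013,-.0017,-.4223];q2=[.5043,.0062,-.427]
f=8;A=cv2.resize(t[215:270,265:325],None,fx=6,fy=6,interpolation=2).copy();B=cv2.resize(s[185:260,320:380],None,fx=6,fy=6,interpolation=2).copy()
for im,c,o,qq in((A,"top",(265,215),q1),(B,"scene",(320,185),q2)):
    for P,col in (([.02,.03,.178],(255,0,0)),([.02,.03,.168],(255,255,0)),([.02,.105,.15],(0,255,0)),([-.055,.105,.15],(0,255,0)),([.02-.075*np.sin(1.47),.105+.075*np.cos(1.47),.15],(0,0,255))):
        x=(proj(U(P,qq),c)[0]-o+.5)*6;cv2.circle(im,tuple(int(v) for v in x),3,col,1)
H=max(A.shape[0],B.shape[0]);A=cv2.copyMakeBorder(A,0,H-A.shape[0],0,0,0)
cv2.imwrite("pics/6.png",np.hstack([A,B])[:,:,::-1])
E
```

```text
True 0.1373
max/mean diff 5.5 1.06
True 0.1373
max/mean diff 5.0 1.07
True 0.1373
max/mean diff 4.7 1.08
25.4667
```

View pics/6.png

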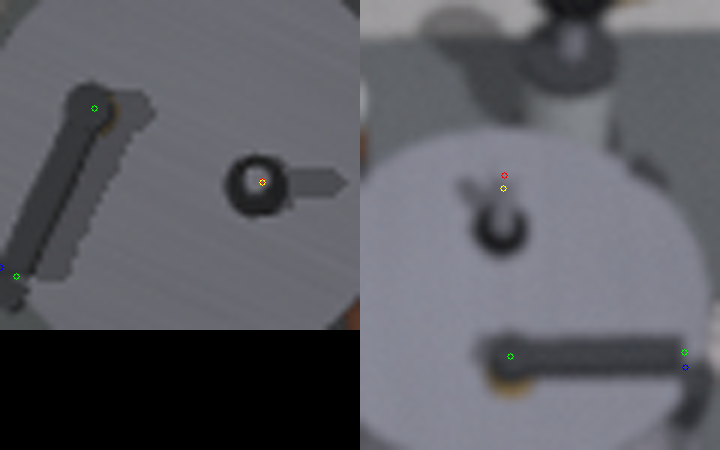

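With the arm clear, the lever end sits on the green 1.57 rad marks in both views, (16,276) and (685,353). The pin top reaches the red 178 mm mark at (505,176), and it did not move over the last three strokes. One last numeric check of the plunger and bystanders against the first pictures, then I hand in.

```bash
python3 - <<'E'
from h import *
for c,n in(("top","t"),("scene","s")):
    a=cv2.imread(f"pics/{c}0.png");b=cv2.imread(f"pics/{n}6.png")
    bot.camera(c)
    for t in("pump_top","bowl","flask","jar","model","knife","blank","bottle"):
        r=bot.search_frame(c,t); 
        if r: print(c,t,np.round(r[0]["bbox"],1),round(r[0]["confidence"],2))
a=cv2.imread("pics/top0.png");b=cv2.imread("pics/t6.png")
k=a[262:300,326:366];m=cv2.matchTemplate(b[255:307,319:373],k,cv2.TM_CCOEFF_NORMED);print("knob shift",np.array(cv2.minMaxLoc(m)[3])-7,m.max())
print(bot.read_ft_force().round(1),bot.read_clock());bot.close_job()
E
```

```text
top pump_top [334.6 270.7  21.   22.7] 0.85
top bowl [221.2 184.9  38.4  39.4] 0.63
top flask [368.4 301.6  32.4  27.2] 0.94
top jar [355.9 234.5  11.7  14.3] 0.45
top model [276.8 279.4  19.   17.5] 0.67
top knife [111.7 221.3  31.8  63.3] 0.58
top blank [481.9 273.3  25.6  27.8] 0.86
scene pump_top [350.7 172.5  13.   23.7] 0.71
scene bowl [318.3 292.7  32.7  35.4] 0.62
scene flask [350.8 158.9  28.1  24.3] 0.62
scene jar [307.7 195.8  14.4  21.1] 0.69
scene model [373.2 235.2  19.5  15. ] 0.66
scene knife [405.5 374.5  56.6  61.5] 0.92
scene blank [289.  112.   21.   19.6] 0.83
knob shift [0 0] 0.99696183
[ 0.6 -0.7 -0.8] 27.1667
the job is handed in; nothing more can be done
```

The pot is up to pressure and the job is handed in, at about 27 s of the 54 s allowed. I pushed the vent lever round to its stop with the shut fingers, pressed the plunger for nine full strokes, and moved the arm clear.

**Vent:** the push ended against a firm stop near 1.6 rad. With the arm clear, the lever lay on the 1.57 rad marks in both cameras.

**Pin:** it stopped rising by about the fifth or sixth stroke, and the last three strokes changed nothing beyond picture noise. Its top reached the 178 mm mark in the scene view.

**Plunger:** it is back up, with no shift from its starting picture. The tool force reads zero to within noise.

**Other things on the bench:** the bowl and flask boxes matched the first ones within a few pixels of detector noise. The jar, model, knife and blank were found at the end but had no first boxes to compare with. I did not confirm the bottle: the detector missed it in both final pictures, though the arm never went low near it.

**Disagreement:** the two cameras placed the unit about 8 mm apart, so I worked from a mean of the two. Both gave the same result.

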